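# Dose two marked tubes on a shellfish-lab bench

### The arm

A 7-joint arm with a two-finger parallel gripper is mounted at the origin on the work surface. World frame = base frame: x ahead of the robot, y to its left, z up, the work surface at z = 0. Lengths are in m, angles in rad, forces in N, time in s.
With the tool pointing down it reaches from about 0.4 to 0.85 m from the base axis. Payload 4.5 kg.
Tool frame: the origin (TCP) lies midway between the tips of the shut fingers; the grasp point (between the pads) lies 19 mm behind it; z points along the fingers, y is the line along which they close (so a half turn about z gives the same grasp; the last joint's range is limited). The gripper opens to 88 mm and grips with 3 to 60 N. Pads are 18 mm wide; open, the fingers measure 123 mm over their backs; the gripper's body (75 mm by 187 mm) begins 45 mm behind the grasp point.
Start: joints at [1.175, 0.689, -0.195, 1.565, 0.157, 0.902, -0.215], TCP at [0.26, -0.568, 0.202] pointing down, gripper open.
Joint ranges: [-3.01, 3.01], [-0.46, 2.08], [-1.47, 1.51], [0.13, 2.56], [-1, 4.14], [0.04, 2.09], [-2.66, 2.66]. Speed limits (rad/s): [2.57, 2.57, 3.14, 3.14, 3.14, 3.14, 3.14].

### API

Orientations are given as a unit quaternion [x, y, z, w].
In Python, from plant import r gives the robot as it stands.
- The arm moves only by the tool move_arm, never from a script. Its argument "targets" is a list that holds one entry, the list of rows, each a list of 7 numbers: the opening, from 0 (shut) to 1 (fully open), then the shift along the tool's x, y, z in mm, then the turn, a rotation vector about the tool's x, y, z in degrees. In form: [[[claw, dx, dy, dz, ax, ay, az], ...]]. A call has 1 to 10 rows; each row is the pose to reach, as a shift and turn from the pose commanded when the call began, along the tool's axes at that moment; what a row does not reach only later rows make up. A row lasts 1/8 s, in which the tool goes at most 62.5 mm and 10.7 degrees, less where a joint would pass 70% of its speed; a pose out of reach is approached as far as the arm can. A call with a gripper value outside its range is refused whole. The fingers move at their own pace and stop on an object; "newtons" is the grip in N (left out, the last holds). Time passes only in rows, so rows that repeat a pose let the fingers close. It gives the time, the measured TCP pose, the force, the opening and the grip force at its end, in the units of the state.
- r.get_state(): the state, without advancing time (a new reading comes with each control period).
- r.snapshot(name): name is "side" or "top" or "wrist"; returns the picture (480x640x3 uint8, red, green, blue); there is no depth.
- r.camera_info(name): a dict with "fx", "fy", "cx", "cy" (pixels), "R" (3x3) and "t" (3): a world point X has camera coordinates R X + t. Camera axes: x right, y down, z forward; pixel columns grow to the right and rows downward; lengths in m; the calibration is good to about 2 mm. A picture is of the moment at which its call begins: read the wrist's pose just before it. camera_info takes no time and is no camera call; for the wrist camera it gives the pose at the moment of the call.
- r.finish_job(): hands the job in; it is judged then, once.
The state is a dict: "clock": time; "q": joint angles; "qd": joint speeds; "joint_torque": joint torques, N m; "tool_pos": TCP position; "eef_rot": TCP orientation; "contact_force": force on the tool from outside, world axes, zero at the start; "moment": the same for the moment, N m; "opening": opening from 0.0 (shut) to 1.0 (fully open); "finger_force": force on a finger pad.
Only numpy, scipy, OpenCV 4.12 (cv2) and the standard library are available. Lean on these libraries where they do the work, as an engineer would, in place of code of your own. Each camera call takes 0.05 s, during which the arm holds its last target. There are 200 camera calls.

### The job

Dose the two marked tubes in the red rack, the yellow-capped one first and then the blue-capped one: for each, slide the rack on its x-y stage so that the middle of the cap is right under the fixed needle, leave it at rest there, and then slide the grip on the sloping console until its white line is level with the mark of the tube's colour. Let go at the end, with the blue cap under the needle and the grip at the blue mark, and do not knock the other things on the bench about.

Things in the scene. Friction and masses are not known exactly. Their poses are not given: they have to be found in the camera images.
- stage: Grey base plate of the x-y stage, fixed, 220 mm (its x) by 260 mm (its y), 14 mm high over its rails. Origin at the centre of its underside; x points away from the robot, y to the robot's left, turned up to 0.25 rad. The rack slides along these two axes, with about 1.5 N of friction on each; it stays where it is left.
- stage_y (a joint): Position of the cross slide along the stage's y, m, -0.07 to 0.07; 0 = rack centred on the base plate.
- carrier (a joint): Position of the rack along the stage's x on the cross slide, m, -0.05 to 0.05; 0 = centred.
- rack_grip (a point): Centre of the top face of the black upright grip by which the rack is moved in both directions: a post 20 mm (stage x) by 24 mm (stage y), 62 mm tall, top 96 mm over the bench, on the rack carrier's tongue, 85 mm from the rack's centre towards the robot (25 mm clear of the rack). The red rack is 100 mm (x) by 144 mm (y); its caps reach 96 mm over the bench.
- yellow_cap (a point): Centre of the top of the yellow cap (21 mm diameter), 96 mm over the bench, 97 mm further in stage x and -36 mm in stage y from rack_grip. Moves with the rack.
- blue_cap (a point): Centre of the top of the blue cap (21 mm diameter), 96 mm over the bench, 121 mm further in stage x and +36 mm in stage y from rack_grip. Moves with the rack.
- needle_tip (a point): Tip of the fixed upright steel needle, 108 mm over the bench (12 mm above the caps). It hangs in a white holder (16 mm diameter) from an aluminium arm, 18 mm wide, 186 to 204 mm over the bench, that runs from 9 mm on the robot's side of the needle to a post 165 mm beyond it in stage x, 215 mm tall.
- console: Cream dosing console, fixed, at the robot's left. Origin on the bench under the middle of the slider's track. Its y runs along the track; its x points away from its open front, which faces the robot's right. The flat panel (180 mm up the slope, 250 mm along y) rises with x at 35 degrees and is 75 mm over the bench at x = 0; its outward normal is (-0.574, 0, 0.819) in this frame.
- guard_edge (a point): Middle of the front edge (aluminium strip, 9 mm high) of the clear splash guard, 192 mm over the bench. The level guard reaches back 136 mm in console x and 150 mm to each side in y, underside 188 mm over the bench, on two posts at the back. It bars the gripper from straight above the slider: tilt the tool about 35 degrees, along the panel's normal, in from the open front.
- dose (a joint): Position of the slider grip along the console's y, m, 0 to 0.16 (0.08 = the middle, y = 0). About 2 N of friction; it stays where it is left.
- dose_grip (a point): Centre of the outer end face of the dark slider grip, a block standing out square to the panel: 24 mm along the track (console y), 30 mm up the slope, its end 55 mm from the panel. A 3 mm white line runs over its middle. Moves with the grip.
- yellow_mark: Yellow flat arrow marker (14 mm wide, 60 mm long) lying on the panel just below the track, its tip pointing up at the track. Origin: on the console's x = 0 line at bench height, so its place along the console's y is the mark; axes as the console's. The slider is at the mark when dose_grip has the same console y.
- blue_mark: Blue arrow marker, the same as the yellow one. Which of the two is nearer to the slider's 0 end varies; they are at least 20 mm apart.
- oyster1: Loose oyster shell, about 100 mm long, 20 mm high, between console and stage. Leave it. Origin at the underside.
- oyster2: Loose oyster shell, about 90 mm long, 20 mm high. Leave it.
- reagent: Loose amber bottle, 62 mm diameter, 150 mm tall, to the right of the rack's grip. Leave it. Origin at the underside.
- jar: Loose glass jar, blue cap, 60 mm diameter, 75 mm tall, right of the stage. Leave it.
- shucker: Oyster knife with wooden handle lying on the bench on the robot's side of the stage, 180 mm long, 28 mm high. Leave it.
- tipbox: Purple tip box with clear lid, 78 by 118 mm, 68 mm high, beyond the console's far end. Leave it.
- beaker: Glass beaker, 76 mm diameter, 90 mm tall, beside the console's near end. Leave it.

How it is judged:
On the way, in this order (a step that is already met when the one before it is completed fails the run):
1. the yellow cap is at rest under the needle (horizontal distance between yellow_cap and needle_tip below 0.006 m and velocity of joint stage_y between -0.004 and 0.004 m/s and velocity of joint carrier between -0.004 and 0.004 m/s), for 0.3 s.
2. with the yellow cap still there, the slider grip rests at the yellow mark (horizontal distance between yellow_cap and needle_tip below 0.006 m and y of dose_grip in the frame of yellow_mark between -0.005 and 0.005 m and velocity of joint dose between -0.004 and 0.004 m/s), for 0.3 s.
3. the blue cap is at rest under the needle (horizontal distance between blue_cap and needle_tip below 0.006 m and velocity of joint stage_y between -0.004 and 0.004 m/s and velocity of joint carrier between -0.004 and 0.004 m/s), for 0.3 s.
4. with the blue cap still there, the slider grip rests at the blue mark (horizontal distance between blue_cap and needle_tip below 0.006 m and y of dose_grip in the frame of blue_mark between -0.005 and 0.005 m and velocity of joint dose between -0.004 and 0.004 m/s), for 0.3 s.
At the end, for the whole second after the job is handed in: After the yellow tube's turn, the blue cap's centre is within 6 mm (horizontally) of the needle tip and the slider's white line within 5 mm of the blue mark along the track, all at rest and let go (all of step 4 and velocity of joint stage_y between -0.004 and 0.004 m/s and velocity of joint carrier between -0.004 and 0.004 m/s); the robot touches nothing.
It fails at once if one of the loose things (shells, bottle, jar, knife, tip box, beaker) is knocked over 30 mm away (distance of any of oyster1, oyster2, reagent, jar, shucker, tipbox, beaker from where it was at the start of the episode above 0.03 m).
It also fails if it takes over 72 s, if anything falls off the work surface, if the arm or the gripper's body presses on something with over 40 N, if the wrist force passes 120 N, or if a joint passes its speed limit or range.

## Working session

There is one attempt and no reset: what is moved stays moved. The work goes in short steps, Python scripts to look and compute and a tool call to move; the robot and the scene stay as the last step left them, time stands still between calls to the robot, and variables do not carry over. Pictures are saved under pics/ and viewed, at most 10 in all, crops included, and the job is handed in when it is done.

Besides the shell and the picture viewer there is one more tool, called after "Request:" in YAML: its name, and indented under it one key for each argument. move_arm: Moves the arm, as the interface text tells. Its arguments: {"type":"object","properties":{"targets":{"type":"array","items":{"type":"array","items":{"type":"array","items":{"type":"number"}}}},"newtons":{"type":"number"}},"required":["targets"]}

```bash
mkdir -p pics; ls; python3 - <<'E'
from plant import r
import cv2,numpy as np
s=r.get_state();print(s['clock'],s['tool_pos'],s['eef_rot'],s['opening'])
for n in('top','side'):
    cv2.imwrite(f'pics/{n}0.png',r.snapshot(n)[:,:,::-1]);c=r.camera_info(n)
    print(n,c['fx'],c['cx'],c['cy'],np.round(-np.array(c['R']).T@c['t'],3),np.round(c['R'],3).tolist())
E
```

```text
pics
0.0 [ 0.26009128 -0.56756669  0.2011227 ] [ 9.76987611e-01  2.13294181e-01 -2.66129339e-04 -8.54145532e-04] 1.0032400021543908
top 483.794667399259 320.09098592803866 242.4799317015218 [ 0.344 -0.014  1.231] [[0.013, -1.0, -0.023], [-0.984, -0.009, -0.179], [0.178, 0.025, -0.984]]
side 615.7953689013615 321.5873614233927 231.4397692126499 [ 1.127 -1.155  1.036] [[0.89, 0.457, 0.013], [0.272, -0.507, -0.818], [-0.367, 0.731, -0.576]]
```

View pics/top0.png

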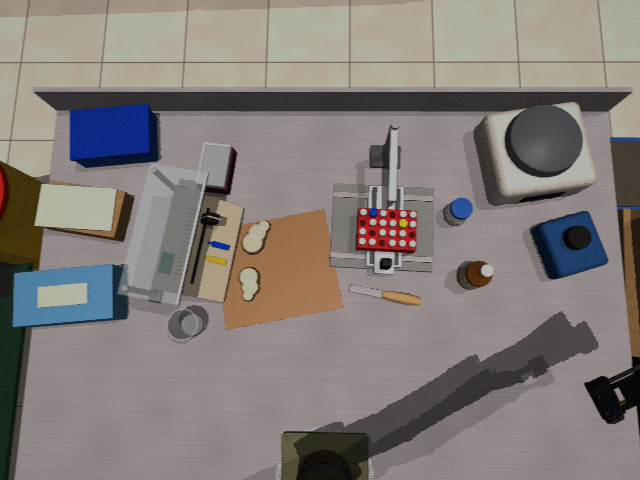

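View pics/side0.png

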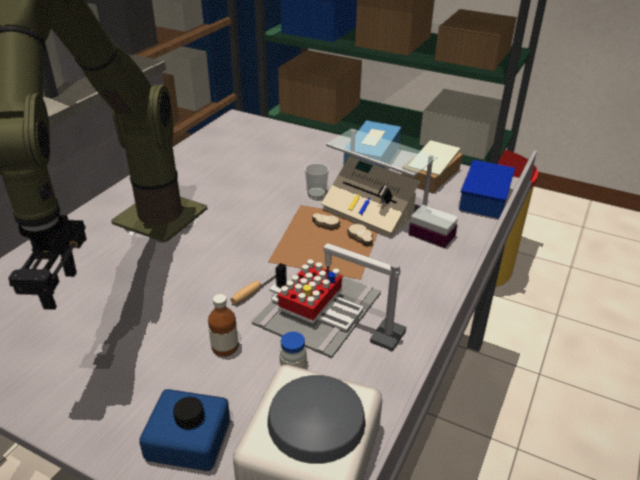

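The top view shows the rack near (386,230), with the yellow cap at (403,223), the blue cap at (374,213), the grip at (385,264) and the needle arm at about (393,130–205). The slider is near (209,217) and the marks near (218,245) and (217,261). The side view shows the needle holder near (327,262).

```bash
cat > h.py <<'E'
import cv2,numpy as np
from plant import r
def ray(n,u,v,c=None):
    c=c or r.camera_info(n);R=np.array(c['R']);d=R.T@np.array([(u-c['cx'])/c['fx'],(v-c['cy'])/c['fy'],1]);return -R.T@np.array(c['t']),d/np.linalg.norm(d)
def onz(n,u,v,z,c=None):
    o,d=ray(n,u,v,c);return o+d*(z-o[2])/d[2]
def proj(n,X,c=None):
    c=c or r.camera_info(n);p=np.array(c['R'])@X+c['t'];return np.array([c['fx']*p[0]/p[2]+c['cx'],c['fy']*p[1]/p[2]+c['cy']])
def tri(rays):
    A=0;b=0
    for o,d in rays:
        M=np.eye(3)-np.outer(d,d);A=A+M;b=b+M@o
    return np.linalg.solve(A,b)
def blobs(img,lo,hi,roi,amin=8):
    x0,y0,x1,y1=roi;h=cv2.cvtColor(img[y0:y1,x0:x1],cv2.COLOR_RGB2HSV);m=cv2.inRange(h,lo,hi)
    n,_,st,ce=cv2.connectedComponentsWithStats(m)
    return [(int(st[i,4]),(ce[i]+[x0,y0]).round(2),st[i,:4]+[x0,y0,0,0]) for i in range(1,n) if st[i,4]>=amin]
YEL=((20,150,120),(35,255,255));BLU=((105,150,60),(130,255,255));BLK=((0,0,0),(180,255,45))
E
python3 - <<'E'
from h import *
t=cv2.imread('pics/top0.png')[:,:,::-1].copy();s=cv2.imread('pics/side0.png')[:,:,::-1].copy()
for nm,C in(('Y',YEL),('B',BLU),('K',BLK)):
    print(nm,'rack',[(a,c,onz('top',*c,.096).round(4),list(b)) for a,c,b in blobs(t,*C,(350,195,425,280))])
    print(nm,'cons',[(a,c,list(b)) for a,c,b in blobs(t,*C,(185,195,245,295))])
    print(nm,'side',[(a,c,list(b)) for a,c,b in blobs(s,*C,(270,180,420,320))])
a=cv2.resize(t[115:285,325:445],None,fx=3,fy=3,interpolation=2);b=cv2.resize(t[190:300,180:250],None,fx=4,fy=4,interpolation=2)
c=np.zeros((600,800,3),np.uint8);c[:510,:360]=a
c[:330,370:580]=b[:330*1,:210] if 0 else cv2.resize(b,(210,330))
d=cv2.resize(s[235:325,270:410],None,fx=3,fy=3,interpolation=2);c[330:600,370:790]=d
e=cv2.resize(s[165:235,330:400],(210,210),interpolation=2);c[:210,585:795]=e
cv2.imwrite('pics/m1.png',c[:,:,::-1])
E
```

```text
Y rack [(55, array([402.8 , 222.67]), array([ 0.5992, -0.1821,  0.096 ]), [np.int64(399), np.int64(219), np.int64(9), np.int64(8)])]
Y cons [(111, array([216.2 , 259.74]), [np.int64(205), np.int64(256), np.int64(22), np.int64(9)])]
Y side [(43, array([353.42, 202.49]), [np.int64(349), np.int64(196), np.int64(9), np.int64(14)]), (44, array([306.68, 287.91]), [np.int64(303), np.int64(285), np.int64(9), np.int64(7)])]
B rack [(52, array([372.94, 211.65]), array([ 0.6258, -0.111 ,  0.096 ]), [np.int64(369), np.int64(208), np.int64(8), np.int64(8)])]
B cons [(103, array([218.98, 245.06]), [np.int64(208), np.int64(241), np.int64(21), np.int64(9)])]
B side [(39, array([363.87, 206.62]), [np.int64(360), np.int64(201), np.int64(9), np.int64(13)]), (48, array([331.17, 276.08]), [np.int64(328), np.int64(272), np.int64(7), np.int64(10)])]
K rack [(109, array([385.07, 263.22]), array([ 0.501 , -0.1388,  0.096 ]), [np.int64(380), np.int64(258), np.int64(11), np.int64(11)])]
K cons [(67, array([210.07, 213.6 ]), [np.int64(202), np.int64(208), np.int64(18), np.int64(10)]), (277, array([202.46, 239.8 ]), [np.int64(191), np.int64(217), np.int64(28), np.int64(67)])]
K side [(8, array([347.88, 183.88]), [np.int64(345), np.int64(183), np.int64(7), np.int64(3)]), (101, array([387.02, 196.17]), [np.int64(381), np.int64(189), np.int64(15), np.int64(14)]), (8, array([376.88, 194.88]), [np.int64(374), np.int64(194), np.int64(6), np.int64(3)]), (9, array([415.78, 207.11]), [np.int64(415), np.int64(206), np.int64(3), np.int64(4)]), (94, array([414.5 , 230.98]), [np.int64(409), np.int64(226), np.int64(11), np.int64(12)]), (177, array([280.58, 275.16]), [np.int64(276), np.int64(264), np.int64(10), np.int64(23)])]
```

View pics/m1.png

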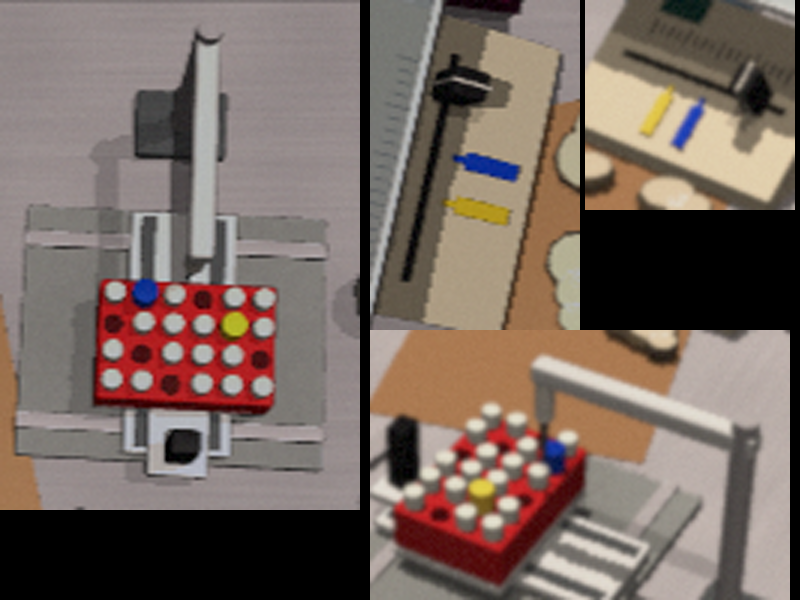

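```bash
cat >> h.py <<'E'
from scipy.spatial.transform import Rotation as Ro
def down(yaw,tilt=0):
    "tool z down, tool x at yaw"
    x=np.array([np.cos(yaw),np.sin(yaw),0]);z=np.array([0,0,-1.]);return np.c_[x,np.cross(z,x),z]
def go(P,Rt):
    s=r.get_state();R0=Ro.from_quat(s['eef_rot']).as_matrix()
    print('move',(R0.T@(np.array(P)-s['tool_pos'])*1000).round(1),Ro.from_matrix(R0.T@Rt).as_rotvec(degrees=True).round(2))
E
python3 - <<'E'
from h import *
print('arm end',onz('top',392.3,201,.204)); print('tip side',onz('side',327.7,271.7,.108))
print('reagent',onz('top',475,277,0)[:2])
c=r.camera_info('wrist');s=r.get_state();R0=Ro.from_quat(s['eef_rot']).as_matrix()
R=np.array(c['R']);print('cam in tool',(R0.T@(-R.T@c['t']-s['tool_pos'])).round(3),(R0.T@R.T).round(3).tolist(),c['fx'])
for z in(.09,.075):
  for u,v in((205,258),(227,264),(208,244)): print(onz('top',u,v,z).round(3))
go([.44,-.14,.34],down(-.05))
E
```

```text
arm end [ 0.62320037 -0.14412679  0.204     ]
tip side [ 0.62461941 -0.1197301   0.108     ]
reagent [ 0.4812869  -0.37611864]
cam in tool [ 0.076  0.    -0.182] [[-0.001, -0.956, -0.293], [1.0, -0.001, -0.0], [-0.0, -0.293, 0.956]] 429.51431247835944
[0.51  0.291 0.09 ]
[0.496 0.237 0.09 ]
[0.544 0.285 0.09 ]
[0.512 0.295 0.075]
[0.498 0.24  0.075]
[0.547 0.289 0.075]
move [ 341.7 -314.  -138.3] [-0.09  0.03 27.49]
```

```bash
python3 - <<'E'
from h import *
D=down(-.05)
go([.42,-.15,.25],D@Ro.from_euler('y',-30,degrees=True).as_matrix())
print((D@Ro.from_euler('y',-30,degrees=True).as_matrix())[:,2])
E
```

```text
move [ 319.4 -313.1  -48.3] [  7.11 -29.39  26.88]
[-0.49937513  0.02498958 -0.8660254 ]
```

Request:
move_arm:
  targets:
    - [[1, 319, -313, -48, -7, 29.4, 27], [1, 319, -313, -48, -7, 29.4, 27], [1, 319, -313, -48, -7, 29.4, 27], [1, 319, -313, -48, -7, 29.4, 27], [1, 319, -313, -48, -7, 29.4, 27], [1, 319, -313, -48, -7, 29.4, 27], [1, 319, -313, -48, -7, 29.4, 27], [1, 319, -313, -48, -7, 29.4, 27], [1, 319, -313, -48, -7, 29.4, 27], [1, 319, -313, -48, -7, 29.4, 27]]

```text
clock: 1.35
tool_pos: [0.4216, -0.1563, 0.2705]
eef_rot: [0.969, -0.024, 0.247, 0.0]
contact_force: [-0.4, -0.7, 0.1]
opening: 0.995
finger_force: 0.0
```

```bash
python3 - <<'E'
from h import *
import json
s=r.get_state();print(s['clock'],s['tool_pos'],np.abs(s['qd']).max())
c=r.camera_info('wrist');w=r.snapshot('wrist');cv2.imwrite('pics/w1.png',w[:,:,::-1])
json.dump({k:np.array(v).tolist() for k,v in c.items()},open('w1.json','w'))
for nm,C in(('Y',YEL),('B',BLU),('K',BLK)):
    print(nm,[(a,p,onz('wrist',*p,.096,c).round(4),b.tolist()) for a,p,b in blobs(w,*C,(0,0,640,480),60)])
E
```

```text
1.35 [ 0.42162617 -0.15626527  0.27051552] 0.0581441594510168
Y [(371, array([341.24, 114.71]), array([ 0.5992, -0.1838,  0.096 ]), [331, 105, 22, 21]), (469, array([ 22.19, 412.9 ]), array([0.3476, 0.0929, 0.096 ]), [15, 375, 21, 74]), (311, array([617.51, 417.49]), array([ 0.3219, -0.3911,  0.096 ]), [610, 385, 14, 62])]
B [(1856, array([483.1 ,  79.12]), array([ 0.6287, -0.3206,  0.096 ]), [457, 56, 52, 47]), (257, array([265.7 ,  92.34]), array([ 0.6261, -0.1136,  0.096 ]), [257, 84, 19, 18])]
K [(451, array([626.96,  60.02]), array([ 0.6414, -0.4598,  0.096 ]), [607, 46, 33, 26]), (12324, array([551.95, 401.91]), array([ 0.3362, -0.3404,  0.096 ]), [437, 325, 203, 155]), (13319, array([ 80.75, 400.23]), array([0.3553, 0.0453, 0.096 ]), [0, 327, 200, 153]), (170, array([598.69, 405.05]), array([ 0.332 , -0.3777,  0.096 ]), [585, 385, 20, 45])]
```

View pics/w1.png

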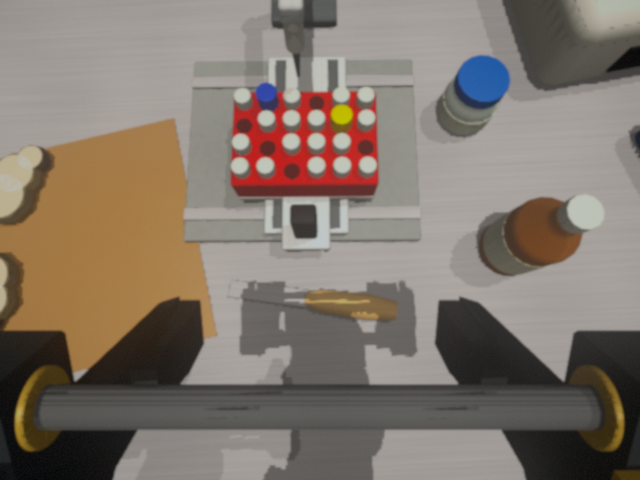

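```bash
python3 - <<'E'
from h import *
import json
c=json.load(open('w1.json'));w=cv2.imread('pics/w1.png')
a=cv2.resize(w[0:110,250:350],(500,550),interpolation=2);b=cv2.resize(w[195:245,275:325],(300,300),interpolation=2)
o=np.zeros((550,800,3),np.uint8);o[:,:500]=a;o[:300,500:]=b;cv2.imwrite('pics/m2.png',o)
bl=blobs(w[:,:,::-1].copy(),(0,0,0),(180,255,70),(285,195,322,245),20)
print([(x[0],x[1],x[2].tolist()) for x in bl])
E
```

```text
[(636, array([303.39, 220.98]), [292, 206, 24, 31])]
```

View pics/m2.png

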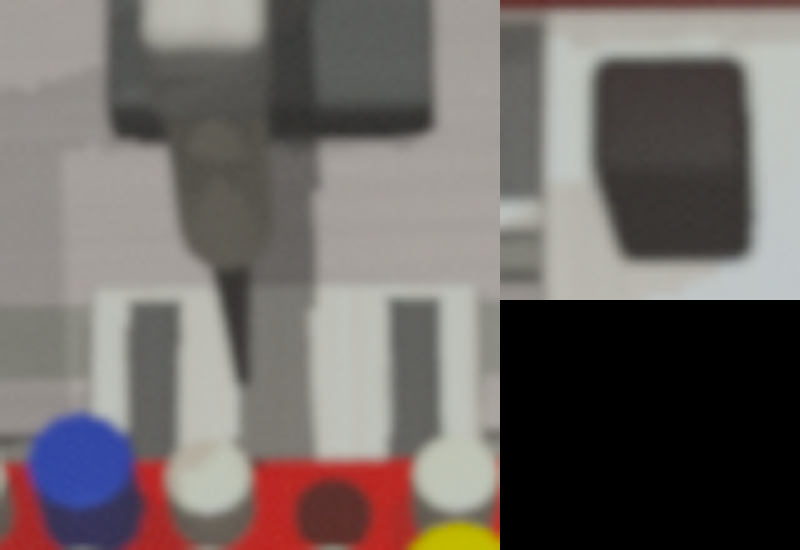

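```bash
python3 - <<'E'
from h import *
import json
c=json.load(open('w1.json'))
N=onz('wrist',298.8,76.6,.108,c);print('needle',N,'side px',proj('side',N),proj('top',N))
G=onz('wrist',303.7,213.7,.096,c);Y=np.array([.5992,-.183]);B=np.array([.6260,-.1123]);print('grip',G)
d=B-Y;yaw=np.arctan2(*d[::-1])-np.arctan2(72,24);print('yaw',yaw)
P=np.array([[0,0],[97,-36],[121,36]])/1e3;Q=np.array([G[:2],Y,B]);p=P-P.mean(0);q=Q-Q.mean(0)
yw=np.arctan2((p[:,0]*q[:,1]-p[:,1]*q[:,0]).sum(),(p*q).sum());print('fit yaw',yw)
Rz=np.array([[np.cos(yw),-np.sin(yw)],[np.sin(yw),np.cos(yw)]]);f=Q.mean(0)+p@Rz.T;print('fit',f.round(4),'res',(Q-f).round(4))
print('yellow need',Rz.T@(N[:2]-f[1]),'blue need',Rz.T@(N[:2]-f[2]))
# stage base plate front/back edges at z~.014
for a,b,z in(((190,241),(418,241),.0),((195,62),(412,61),.01)):
    v=onz('wrist',*b,z,c)-onz('wrist',*a,z,c);print('edge yaw',np.arctan2(v[1],v[0])+np.pi/2)
print('gripto yellow',N[:2]-Rz@P[1],'blue',N[:2]-Rz@P[2])
go([f[0,0],f[0,1],.17],down(yw));
E
```

```text
needle [ 0.63316808 -0.14598967  0.108     ] side px [325.93381185 278.95135426] [388.05325135 207.54630653]
grip [ 0.50498572 -0.14477775  0.096     ]
yaw -0.04058047234702533
fit yaw -0.030412961824198673
fit [[ 0.5041 -0.1445]
 [ 0.6    -0.1834]
 [ 0.6261 -0.1122]] res [[ 0.0009 -0.0003]
 [-0.0008  0.0004]
 [-0.0001 -0.0001]]
yellow need [0.0320587  0.03841882] blue need [ 0.0080587  -0.03358118]
edge yaw -0.04995472339416174
edge yaw -0.049920905534240445
gripto yellow [ 0.53730763 -0.10705671] blue [ 0.51112934 -0.17829362]
move [ 24.2 -15.5 127.5] [ -0.42 -28.52  -1.23]
```

Needle tip at wrist px (299,77), grip top at (304,214).

Request:
move_arm:
  targets:
    - [[1, 24, -15.5, 110, -0.4, -28.5, -1.0], [1, 24, -15.5, 110, -0.4, -28.5, -1.0], [1, 24, -15.5, 110, -0.4, -28.5, -1.0], [1, 24, -15.5, 110, -0.4, -28.5, -1.0], [1, 24, -15.5, 110, -0.4, -28.5, -1.0], [1, 24, -15.5, 110, -0.4, -28.5, -1.0]]

```text
clock: 2.15
tool_pos: [0.4962, -0.1444, 0.1843]
eef_rot: [1.0, -0.017, -0.0, -0.0]
contact_force: [-0.3, 0.3, -0.0]
opening: 1.0
finger_force: 0.0
```

```bash
python3 - <<'E'
from h import *
print(r.get_state()['tool_pos'],r.get_state()['qd'].round(3));go([.5041,-.1445,.068],down(-.042))
E
```

```text
[ 0.49624505 -0.14440457  0.18434934] [ 0.042 -0.046 -0.012  0.062 -0.012 -0.021  0.012]
move [ 7.900e+00 -1.000e-01  1.163e+02] [-0.02  0.03  0.49]
```

Request:
move_arm:
  targets:
    - [[1, 8, 0, 60, 0, 0, 0.5], [1, 8, 0, 116, 0, 0, 0.5], [1, 8, 0, 116, 0, 0, 0.5], [0, 8, 0, 116, 0, 0, 0.5], [0, 8, 0, 116, 0, 0, 0.5], [0, 8, 0, 116, 0, 0, 0.5], [0, 8, 0, 116, 0, 0, 0.5], [0, 8, 0, 116, 0, 0, 0.5]]
  newtons: 25

```text
clock: 3.15
tool_pos: [0.5046, -0.1427, 0.0701]
eef_rot: [1.0, -0.02, 0.001, -0.001]
contact_force: [-0.7, -0.2, -0.1]
opening: 0.461
finger_force: 0.0
```

```bash
python3 - <<'E'
from h import *
s=r.get_state();print(s['tool_pos'],s['opening'],s['contact_force']);P=s['tool_pos']+[.0332,.0374,0];go(P,Ro.from_quat(s['eef_rot']).as_matrix())
w=r.snapshot('wrist')
for C in(YEL,BLU): print([(a,p,onz('wrist',*p,.096).round(4)) for a,p,b in blobs(w,*C,(100,0,540,300),60)])
t=r.snapshot('top')
for C in(YEL,BLU): print([(a,p,onz('top',*p,.096).round(4)) for a,p,b in blobs(t,*C,(350,180,425,280),10)])
E
```

```text
[ 0.50458586 -0.14269866  0.07005886] 0.4610220475389997 [-0.70193508 -0.20859056 -0.12353009]
move [ 31.7 -38.7   0.1] [0. 0. 0.]
[(3620, array([424.63,  45.53]), array([ 0.6005, -0.1819,  0.096 ]))]
[]
[]
[(57, array([372.86, 212.02]), array([ 0.6249, -0.1108,  0.096 ]))]
```

Request:
move_arm:
  targets:
    - [[0, 0, 0, 0, 0, 0, 0], [0, 0, 0, 0, 0, 0, 0], [0, 0, 0, 0, 0, 0, 0], [0, 0, 0, 0, 0, 0, 0], [0, 8, -9, 0, 0, 0, 0], [0, 16, -19, 0, 0, 0, 0], [0, 24, -29, 0, 0, 0, 0], [0, 32, -39, 0, 0, 0, 0], [0, 32, -39, 0, 0, 0, 0], [0, 32, -39, 0, 0, 0, 0]]

```text
clock: 4.5
tool_pos: [0.5376, -0.1055, 0.0698]
eef_rot: [1.0, -0.02, 0.0, -0.0]
contact_force: [-0.4, 0.0, 0.8]
opening: 0.005
finger_force: 0.0
```

```bash
python3 - <<'E'
from h import *
import json
s=r.get_state();print(s['tool_pos'],s['opening'],s['contact_force'],s['finger_force'])
c=r.camera_info('wrist');w=r.snapshot('wrist');t=r.snapshot('top');sd=r.snapshot('side')
for n,im,roi in(('wrist',w,(100,0,540,300)),('top',t,(330,160,425,280)),('side',sd,(290,230,380,310))):
  for C in(YEL,BLU): print(n,[(a,p,onz(n,*p,.096,c if n=='wrist' else None).round(4)) for a,p,b in blobs(im,*C,roi,10)])
o=np.zeros((600,800,3),np.uint8);o[:480,:400]=cv2.resize(w[:,140:540],(400,480));o[:400,400:]=cv2.resize(sd[230:310,290:370],(400,400),interpolation=2);o[400:,400:650]=cv2.resize(t[170:250,340:440],(250,200),interpolation=2)
cv2.imwrite('pics/m3.png',o[:,:,::-1])
E
```

```text
[ 0.53758341 -0.10553992  0.06982971] 0.005235218154027288 [-0.44759024  0.04780773  0.7562257 ] 0.0
wrist [(2022, array([521.08, 140.45]), array([ 0.6013, -0.1798,  0.096 ]))]
wrist [(17, array([353.88,  57.18]), array([ 0.6309, -0.1211,  0.096 ])), (523, array([322.97,  81.66]), array([ 0.6237, -0.1105,  0.096 ]))]
top []
top []
side [(48, array([306.56, 288.12]), array([ 0.6019, -0.1843,  0.096 ]))]
side [(43, array([331.33, 276.74]), array([ 0.6345, -0.1194,  0.096 ]))]
```

View pics/m3.png

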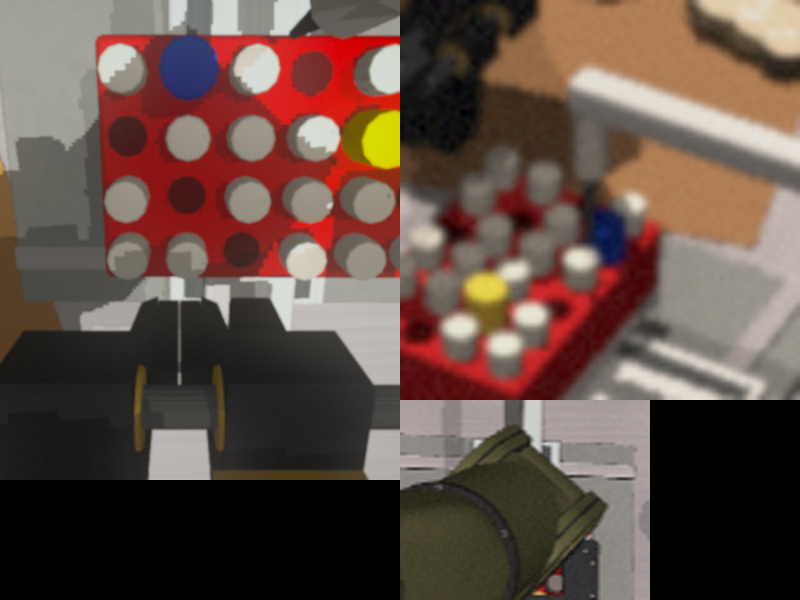

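```bash
python3 - <<'E'
from h import *
s=r.get_state();print(s['tool_pos'],'tcp side px',proj('side',s['tool_pos']),'post top expected',proj('side',np.array([.5041,-.1445,.096])),proj('wrist',np.array([.5041,-.1445,.096])))
sd=r.snapshot('side');cv2.imwrite('pics/s3.png',cv2.resize(sd[160:340,220:420],(800,600),interpolation=2)[:,:600,::-1])
E
```

```text
[ 0.53748371 -0.10583965  0.06993043] tcp side px [298.78345524 270.17720447] post top expected [279.114233   266.57114011] [414.0339356  380.26510192]
```

View pics/s3.png

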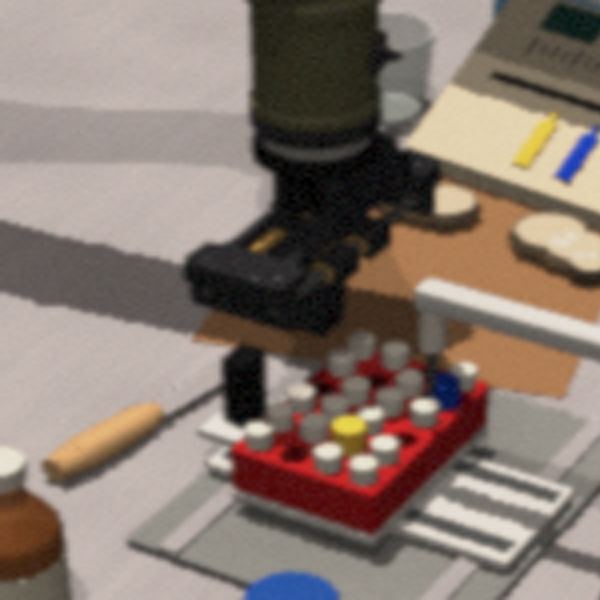

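```bash
python3 - <<'E'
from h import *
P=r.get_state()['tool_pos'];print(P)
for z in(.07,.09,.11,.13,.15): print(z,'tip',((proj('side',[P[0],P[1],z])-[220,160])*[4,3.333]).round(),'tip+x',((proj('side',[P[0]+.009,P[1],z])-[220,160])*[4,3.333]).round(),'bodyR',[((proj('side',[P[0]+dx,P[1]-.093,z])-[220,160])*[4,3.333]).round().tolist() for dx in(-.037,.037)])
E
```

```text
[ 0.53753346 -0.10573812  0.06990256]
0.07 tip [315. 367.] tip+x [328. 371.] bodyR [[187.0, 423.0], [294.0, 455.0]]
0.09 tip [315. 346.] tip+x [328. 350.] bodyR [[186.0, 402.0], [294.0, 433.0]]
0.11 tip [315. 325.] tip+x [328. 328.] bodyR [[184.0, 380.0], [293.0, 412.0]]
0.13 tip [314. 303.] tip+x [327. 307.] bodyR [[183.0, 358.0], [293.0, 389.0]]
0.15 tip [314. 281.] tip+x [327. 285.] bodyR [[182.0, 336.0], [292.0, 367.0]]
```

The pads missed the post. In the side view the fingertips sit about 37 mm higher than the reported TCP (crop (325,332), z≈0.107), and the wrist view agrees. I'll correct for this along tool z and grasp again, lower.

```bash
python3 - <<'E'
from h import *
go([.5025,-.1445,.0699],down(-.042))
E
```

```text
move [-33.4  40.2  -0.1] [-0.06 -0.04  0.03]
```

Request:
move_arm:
  targets:
    - [[1, -33.5, 40, 0, 0, 0, 0], [1, -33.5, 40, 0, 0, 0, 0], [1, -33.5, 40, 0, 0, 0, 0], [1, -33.5, 40, 0, 0, 0, 0], [1, -33.5, 40, 0, 0, 0, 0], [1, -33.5, 40, 0, 0, 0, 0], [1, -33.5, 40, 20, 0, 0, 0], [1, -33.5, 40, 36, 0, 0, 0], [0, -33.5, 40, 36, 0, 0, 0], [0, -33.5, 40, 36, 0, 0, 0]]

```text
clock: 5.95
tool_pos: [0.5029, -0.144, 0.0339]
eef_rot: [1.0, -0.02, 0.001, -0.001]
contact_force: [0.6, -1.0, 0.6]
opening: 0.709
finger_force: 0.0
```

Request:
move_arm:
  targets:
    - [[0, 0, 0, 0, 0, 0, 0], [0, 0, 0, 0, 0, 0, 0], [0, 0, 0, 0, 0, 0, 0], [0, 0, 0, 0, 0, 0, 0], [0, 0, 0, 0, 0, 0, 0], [0, 0, 0, 0, 0, 0, 0], [0, 0, 0, 0, 0, 0, 0]]

```text
clock: 6.82
tool_pos: [0.5029, -0.1437, 0.0338]
eef_rot: [1.0, -0.02, 0.001, -0.001]
contact_force: [-0.1, 0.3, 2.6]
opening: 0.267
finger_force: 25.0
```

```bash
python3 - <<'E'
from h import *
s=r.get_state();print(s['clock'],s['tool_pos'],s['opening'],s['contact_force'],s['finger_force'])
w=r.snapshot('wrist')
for C in(YEL,BLU): print([(a,p,onz('wrist',*p,.096).round(4)) for a,p,b in blobs(w,*C,(100,0,540,300),60)])
sd=r.snapshot('side')
for C in(YEL,BLU): print([(a,p) for a,p,b in blobs(sd,*C,(290,230,380,310),10)])
E
```

```text
6.825 [ 0.50289742 -0.14366638  0.03384473] 0.2670902152095147 [-0.12988036  0.27192516  2.60937763] 24.999746242538095
[(3926, array([459.99,  25.4 ]), array([ 0.5986, -0.1834,  0.096 ]))]
[]
[(55, array([306.49, 288.69]))]
[(48, array([330.98, 276.15]))]
```

Request:
move_arm:
  targets:
    - [[0, 6, -7, 0, 0, 0, 0], [0, 13, -16, 0, 0, 0, 0], [0, 20, -25, 0, 0, 0, 0], [0, 27, -33, 0, 0, 0, 0], [0, 31, -38, 0, 0, 0, 0], [0, 32, -39, 0, 0, 0, 0], [0, 32, -39, 0, 0, 0, 0], [0, 32, -39, 0, 0, 0, 0]]

```text
clock: 7.92
tool_pos: [0.5369, -0.1054, 0.0339]
eef_rot: [1.0, -0.02, 0.001, -0.001]
contact_force: [1.0, 1.9, 3.1]
opening: 0.269
finger_force: 25.0
```

```bash
python3 - <<'E'
from h import *
s=r.get_state();print(s['clock'],s['tool_pos'],s['opening'],s['contact_force'],s['finger_force'])
c=r.camera_info('wrist');w=r.snapshot('wrist');sd=r.snapshot('side')
for n,im,roi in(('wrist',w,(100,0,640,300)),('side',sd,(290,230,390,310))):
  for C in(YEL,BLU): print(n,[(a,p,onz(n,*p,.096,c if n=='wrist' else None).round(4),b.tolist()) for a,p,b in blobs(im,*C,roi,10)])
o=np.zeros((480,800,3),np.uint8);o[:400,:400]=cv2.resize(w[0:200,220:420],(400,400));o[:400,400:]=cv2.resize(sd[230:310,290:370],(400,400),interpolation=2)
cv2.imwrite('pics/m4.png',o[:,:,::-1]);print(proj('wrist',[.6332,-.146,.108],c))
E
```

```text
7.925 [ 0.53690934 -0.10537755  0.0338559 ] 0.26876964373567785 [0.9728889  1.92494868 3.05645798] 25.004916347097605
wrist [(3764, array([459.49,  26.04]), array([ 0.6324, -0.145 ,  0.096 ]), [421, 0, 81, 61])]
wrist []
side [(49, array([326.43, 283.73]), array([ 0.6358, -0.1482,  0.096 ]), [323, 280, 8, 10])]
side [(51, array([350.06, 271.51]), array([ 0.6657, -0.0801,  0.096 ]), [346, 268, 8, 10])]
[480.48853335  11.86943205]
```

View pics/m4.png

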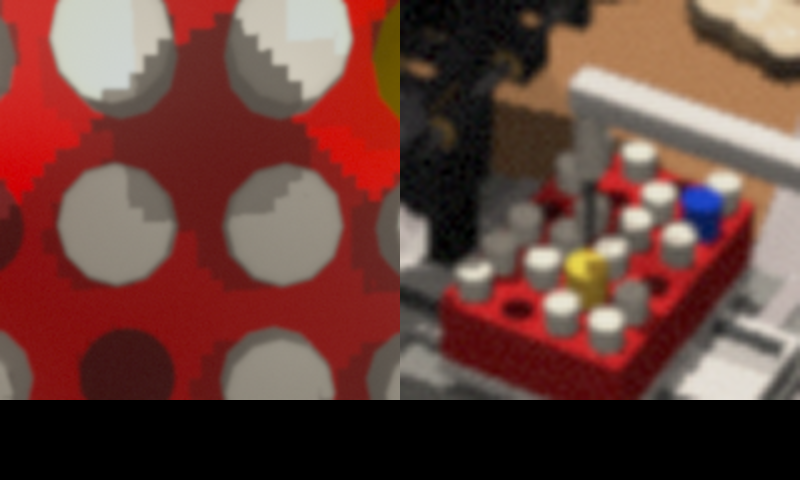

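The side view shows the needle tip at about crop (590,245), over the yellow cap's centre. I'll release, lift, and check from the tilted view.

```bash
python3 - <<'E'
from h import *
go([.42,-.12,.27],down(-.042)@Ro.from_euler('y',30,degrees=True).as_matrix())
E
```

```text
move [-115.8   18.5 -236.4] [-0.14 29.9   0.08]
```

Request:
move_arm:
  targets:
    - [[1, 0, 0, 0, 0, 0, 0], [1, 0, 0, 0, 0, 0, 0], [1, 0, 0, 0, 0, 0, 0], [1, 0, 0, 0, 0, 0, 0], [1, 0, 0, -40, 0, 0, 0], [1, 0, 0, -90, 0, 0, 0]]

```text
clock: 8.78
tool_pos: [0.5354, -0.106, 0.124]
eef_rot: [1.0, -0.02, -0.001, -0.001]
contact_force: [1.2, 0.9, 0.0]
opening: 0.926
finger_force: 0.0
```

```bash
python3 - <<'E'
from h import *
s=r.get_state();print(s['tool_pos'],s['opening'])
go([.42,-.12,.27],down(-.042)@Ro.from_euler('y',30,degrees=True).as_matrix())
E
```

```text
[ 0.53535717 -0.10600834  0.1240474 ] 0.9262728334536561
move [-114.9   18.4 -145.8] [-0.11 30.1   0.05]
```

Request:
move_arm:
  targets:
    - [[1, -115, 18, -146, 0, 30, 0], [1, -115, 18, -146, 0, 30, 0], [1, -115, 18, -146, 0, 30, 0], [1, -115, 18, -146, 0, 30, 0], [1, -115, 18, -146, 0, 30, 0]]

```text
clock: 9.4
tool_pos: [0.418, -0.1244, 0.2846]
eef_rot: [0.967, -0.022, 0.252, 0.004]
contact_force: [0.7, -0.9, -0.8]
opening: 1.002
finger_force: 0.0
```

```bash
python3 - <<'E'
from h import *
import json
s=r.get_state();print(s['clock'],s['tool_pos'])
c=r.camera_info('wrist');w=r.snapshot('wrist');cv2.imwrite('pics/w2.png',w[:,:,::-1])
json.dump({k:np.array(v).tolist() for k,v in c.items()},open('w2.json','w'))
for C in(YEL,BLU): print([(a,p,onz('wrist',*p,.096,c).round(4)) for a,p,b in blobs(w,*C,(150,0,440,300),60)])
p=proj('wrist',[.6332,-.146,.108],c);u,v=p.astype(int);print(p)
cv2.imwrite('pics/m5.png',cv2.resize(w[max(v-50,0):v+50,u-50:u+50],(500,500),interpolation=2)[:,:,::-1]);print('crop origin',u-50,max(v-50,0),w[max(v-50,0):v+50].shape[0])
# console view
t=r.snapshot('top')
E
```

```text
9.4 [ 0.41802612 -0.12444236  0.28455639]
[(311, array([331.87,  90.79]), array([ 0.633 , -0.1464,  0.096 ]))]
[(230, array([260.52,  69.39]), array([ 0.6602, -0.0761,  0.096 ]))]
[331.75583269  83.68959114]
crop origin 281 33 100
```

View pics/m5.png

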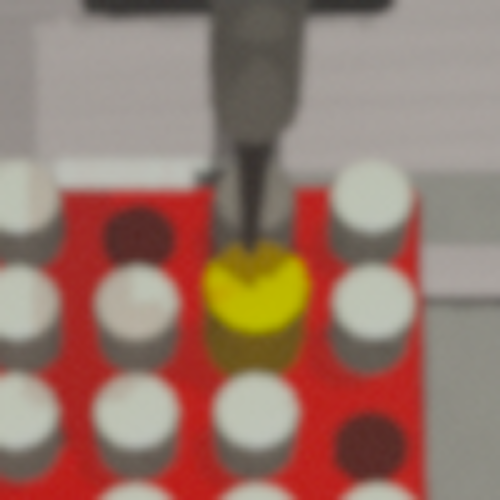

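Crop: the needle tip at (252,253) matches the prediction, with the yellow cap within 1 mm of it. Next is the console.

```bash
python3 - <<'E'
from h import *
ym=tri([ray('top',216.2,259.74),ray('side',353.42,202.49)]);bm=tri([ray('top',218.98,245.06),ray('side',363.87,206.62)])
print('marks',ym.round(4),bm.round(4))
e0=onz('top',208.3,210.7,.075);e1=onz('top',192.3,283.3,.075);d=e1-e0;print('track',e0,e1,np.linalg.norm(d),'yaw of y',np.arctan2(d[1],d[0]))
t=cv2.imread('pics/top0.png')[:,:,::-1].copy();m=cv2.inRange(cv2.cvtColor(t[195:295,185:245],cv2.COLOR_RGB2HSV),*YEL)
# guard edge: bright strip, px along edge from image: (207,175)->(178,303)
g0=onz('top',207,178,.192);g1=onz('top',179,302,.192);print('guard',g0,g1,np.linalg.norm(g1-g0),np.arctan2(*(g1-g0)[1::-1]))
gm=(g0+g1)/2
yw=np.arctan2(*(g1-g0)[1::-1])+np.pi/2
X=np.array([np.cos(yw),np.sin(yw),0]);Y=np.array([-np.sin(yw),np.cos(yw),0]);n=-.574*X+[0,0,.819];up=.819*X+[0,0,.574]
print('yaw con',yw,'guard mid rel track', (gm-e0)@X,(gm-(e0+e1)/2)@Y)
R=np.c_[-up,Y,-n]
C=(e0+e1)/2*0+np.array([.55,.31,.075])
C=(ym+bm)/2+.04*up
P=C+.15*n-.06*up;print(P,np.linalg.det(R))
go(P,R)
s=r.get_state();R0=Ro.from_quat(s['eef_rot']).as_matrix()
E
```

```text
marks [0.5128 0.2738 0.05  ] [0.5495 0.2686 0.0496]
track [0.63058221 0.29308236 0.075     ] [0.45066113 0.32202742 0.075     ] 0.1822344955097044 yaw of y 2.9820829646417377
guard [0.67714663 0.26904907 0.192     ] [0.39931517 0.31434232 0.192     ] 0.28149920517270627 2.979990087542386
yaw con 4.550786414337283 guard mid rel track 0.016227930780352458 0.00019212556985897904
[0.54762777 0.37231537 0.16113339] 1.000237
move [  31.  -499.8  161. ] [ -4.66 -52.35 -86.78]
```

```bash
cat >> h.py <<'E'
cy=2.981-np.pi/2
X=np.array([np.cos(cy),np.sin(cy),0]);Y=np.array([-np.sin(cy),np.cos(cy),0]);n=-.5736*X+[0,0,.8192];up=.8192*X+[0,0,.5736]
RC=np.c_[-up,Y,-n];C0=np.array([.5406,.3076,.075])
E
python3 - <<'E'
from h import *
P=C0+.17*n-.04*up;print(P);go(P,RC)
for f in (P,): 
    c=r.camera_info('wrist')
E
```

```text
[0.5197678  0.17899635 0.19132   ]
move [  28.8 -305.7  124. ] [  4.85 -47.35 100.79]
```

Request:
move_arm:
  targets:
    - [[1, 29, -306, 60, 4.9, -47.4, 100.8], [1, 29, -306, 100, 4.9, -47.4, 100.8], [1, 29, -306, 124, 4.9, -47.4, 100.8], [1, 29, -306, 124, 4.9, -47.4, 100.8], [1, 29, -306, 124, 4.9, -47.4, 100.8], [1, 29, -306, 124, 4.9, -47.4, 100.8], [1, 29, -306, 124, 4.9, -47.4, 100.8], [1, 29, -306, 124, 4.9, -47.4, 100.8], [1, 29, -306, 124, 4.9, -47.4, 100.8], [1, 29, -306, 124, 4.9, -47.4, 100.8]]

```text
clock: 10.75
tool_pos: [0.5195, 0.1833, 0.189]
eef_rot: [0.763, -0.608, -0.102, -0.193]
contact_force: [-0.2, -0.3, -0.5]
opening: 0.996
finger_force: 0.0
```

```bash
python3 - <<'E'
from h import *
s=r.get_state();print(s['clock'],s['tool_pos'],s['q'].round(2),s['qd'].round(2));go(C0+.17*n-.04*up,RC)
E
```

```text
10.75 [0.51949968 0.18328242 0.18904147] [-0.26  0.6   0.17  2.02 -0.99  0.62 -2.2 ] [ 1.15  0.05 -1.13 -0.03 -0.03  0.04 -1.02]
move [ 3.   0.1 -3.8] [ 1.25 -9.85 22.23]
```

Request:
move_arm:
  targets:
    - [[1, 3, 0, -4, 1.2, -9.8, 22.2], [1, 3, 0, -4, 1.2, -9.8, 22.2], [1, 3, 0, -4, 1.2, -9.8, 22.2], [1, 3, 0, -4, 1.2, -9.8, 22.2], [1, 3, 0, -4, 1.2, -9.8, 22.2]]

```text
clock: 11.38
tool_pos: [0.5193, 0.1779, 0.1926]
eef_rot: [-0.62, 0.725, 0.194, 0.229]
contact_force: [0.4, -0.0, -0.5]
opening: 1.001
finger_force: 0.0
```

```bash
python3 - <<'E'
from h import *
s=r.get_state();print(s['clock'],s['tool_pos'],s['q'].round(2),s['qd'].round(2));go(C0+.17*n-.04*up,RC)
import json
c=r.camera_info('wrist');w=r.snapshot('wrist');cv2.imwrite('pics/w3.png',w[:,:,::-1])
json.dump({k:np.array(v).tolist() for k,v in c.items()},open('w3.json','w'))
for C in(YEL,BLU,BLK): print([(a,p,b.tolist()) for a,p,b in blobs(w,*C,(0,0,640,480),100)])
E
```

```text
11.375 [0.51930643 0.17792398 0.19255625] [ 0.12  0.64 -0.24  2.05 -0.99  0.54 -2.48] [ 0.   -0.02 -0.01  0.01 -0.   -0.   -0.  ]
move [-0.2 -0.3  1.7] [-0.01 -0.06  0.25]
[(944, array([344.69, 199.  ]), [337, 170, 17, 67])]
[(717, array([299.98, 198.15]), [293, 171, 14, 64]), (2346, array([ 92.09, 341.23]), [61, 316, 78, 60]), (120, array([202.01, 360.4 ]), [195, 351, 15, 19])]
[(20632, array([ 92.75, 393.33]), [0, 299, 206, 181]), (17702, array([544.11, 397.37]), [436, 300, 204, 180])]
```

View pics/w3.png

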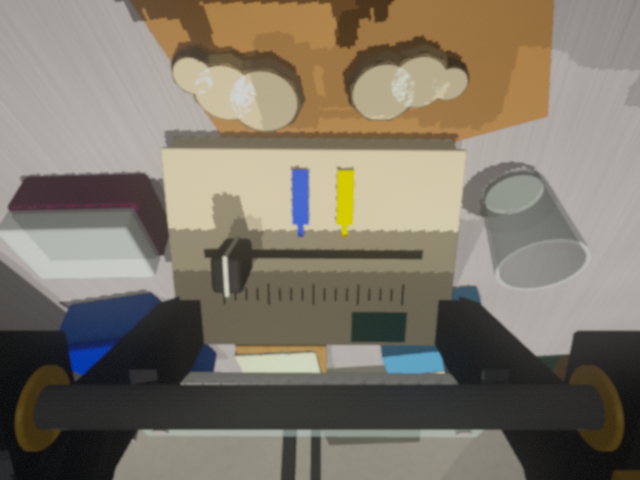

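The console view shows the blue mark's tip at (301,237), the yellow mark's tip at (345,236), the track along row 254 from x=205 to 422, and the slider's white line on its end face near x=226.

```bash
python3 - <<'E'
from h import *
import json
c=json.load(open('w3.json'))
def pl(u,v,h=0):
    o,d=ray('wrist',u,v,c);q=o+d*(((C0+h*n-o)@n)/(d@n))-C0;return (np.array([q@up,q@Y])*1000).round(1)
for k,p in dict(yc=(344.7,199),yt=(344.7,236),yb=(345,170),bc=(300,198.2),bt=(300.8,236),t0=(205,254),t1=(422,254),pl=(163,149),pr=(465,149),plb=(174,345)).items(): print(k,pl(*p))
w=cv2.imread('pics/w3.png')[:,:,::-1].copy()
print('face',pl(226,277,.055),pl(226,262,.055),pl(226,297,.055),pl(213,275,.055))
h=cv2.cvtColor(w[235:305,205:255],cv2.COLOR_RGB2HSV);m=cv2.inRange(h,(0,0,130),(180,70,255))
for r_ in range(0,70,4): print(235+r_,(np.where(m[r_])[0]+205).tolist(), w[235+r_,205:255:3].mean(1).astype(int).tolist())
E
```

```text
yc [-47.5  20.9]
yt [-15.5  21.5]
yb [-71.6  20.6]
bc [-48.1 -16.4]
bt [-15.3 -16.1]
t0 [  1.1 -99.3]
t1 [ 0.6 88.9]
pl [ -88.  -126.6]
pr [-88.7 117.2]
plb [  89.9 -134.5]
face [  1.  -69.7] [-10.8 -69. ] [ 17.1 -70.7] [ -0.6 -79.3]
235 [205, 206, 207, 208, 209, 210, 211, 212, 213, 214, 215, 216, 217, 218, 219, 220, 221, 222, 223, 224, 225, 226, 227, 228] [133, 134, 134, 135, 134, 133, 133, 133, 109, 104, 103, 101, 103, 105, 104, 105, 105]
239 [205, 206, 207, 208, 209, 210, 211, 212, 213, 214, 215, 216, 217, 218, 219, 220, 221, 222, 223] [133, 133, 134, 134, 132, 133, 125, 82, 63, 67, 91, 76, 64, 63, 70, 94, 103]
243 [205, 206, 207, 208, 209, 210, 211, 212, 213, 214, 215, 216, 217, 218, 219, 220] [133, 133, 133, 132, 134, 125, 68, 53, 57, 85, 82, 55, 52, 54, 53, 63, 100]
247 [205, 206, 207, 208, 209, 210, 211, 212, 213, 214, 215, 216, 217] [128, 127, 126, 125, 117, 68, 52, 54, 82, 84, 52, 51, 51, 50, 51, 56, 97]
251 [] [62, 55, 54, 51, 52, 49, 50, 79, 85, 56, 52, 50, 50, 50, 48, 50, 50]
255 [] [72, 53, 53, 50, 51, 51, 99, 105, 58, 49, 48, 49, 48, 47, 48, 47, 49]
259 [205, 206, 207, 
[... 564 characters left out ...]
 86, 66, 68, 59, 46, 42, 47, 90, 98]
279 [223, 224, 225, 226, 227, 228] [98, 97, 80, 56, 60, 62, 133, 194, 91, 67, 68, 61, 45, 42, 74, 97, 96]
283 [224, 225, 226, 227, 228] [98, 96, 81, 56, 58, 60, 122, 197, 105, 65, 69, 60, 47, 50, 93, 97, 97]
287 [224, 225, 226, 227, 228] [97, 96, 85, 55, 58, 61, 114, 198, 116, 66, 67, 60, 49, 69, 90, 96, 96]
291 [224, 225, 226, 227, 228] [97, 96, 96, 72, 63, 60, 97, 196, 124, 63, 60, 62, 70, 88, 79, 98, 97]
295 [225, 226, 227, 228, 229] [95, 97, 96, 96, 95, 95, 87, 185, 139, 95, 66, 95, 96, 90, 77, 97, 96]
299 [] [95, 97, 96, 96, 96, 96, 76, 94, 97, 94, 71, 95, 96, 92, 80, 95, 97]
303 [] [95, 97, 96, 96, 96, 95, 79, 91, 96, 96, 96, 96, 97, 97, 96, 96, 96]
```

```bash
python3 - <<'E'
from h import *
S=C0-.003*up-.071*Y
print('top px of face',proj('top',C0-.071*Y+.055*n),'base',proj('top',C0-.071*Y),'side',proj('side',C0-.071*Y+.055*n))
go(S+.06*n,RC);go(S-.012*n,RC)
t=cv2.imread('pics/top0.png')
print(t[205:225,200:220].mean(2).astype(int))
E
```

```text
top px of face [214.69883829 216.39124746] base [206.58670546 218.54051758] side [382.47536243 191.53304906]
move [-36.8 -71.4 111.9] [-0.03 -0.05  0.26]
move [-36.9 -71.4 183.9] [-0.03 -0.05  0.26]
[[145  55  73  90  86  87  86  86  85  85  85  86  86  85  86  88  86  90
  121 150]
 [141  59  72  85  87  88  84  87  85  85  89  89  86  86  86  86  86  85
  118 151]
 [113  74  87  82  87  86  88  82  83  89  88  88  85  85  87  86  86 119
  154 151]
 [ 68  73  88  86  86  86  69  18  17  47  77  84  86  86  86  88  84 120
  150 152]
 [ 53  74  86  87  87  87  68  19  14  32  64  86  88  87  85  87  85 119
  152 151]
 [ 60  70  87  85  89  84  67   6  16  45  75  86  88  87  89  86 120 154
  154 151]
 [ 59  72  84  85  86  79  50   8  11  55  84  87  86  87  88  88 120 151
  153 151]
 [ 72  87  87  84  86  76  36  13  12  22  28  32  47  73  85  88 117 150
  152 154]
 [ 70  86  78  61  38  24  13  13  16  25  23  17  15  14  21  48  91 131
  150 153]
 [ 72  71  39   6   3  14   9  17  17  26  22  17  23  17  21  11  18  35
   63 115]
 [ 71  70  10   0   9   9  28  61  80  52  33  22  16  20  15  17  20  18
   26  31]
 [ 64  52  20  32  43  59  67  98 145 163 153 109  61  49  28  25  16  19
   15  32]
 [ 73  61  70  62  46  33  20  18  18  43  96 127 143 149 128 107  47  30
   24  45]
 [ 61  36  25   7  14   8  15  14  23  25  17  21  38  54  93 145 162 150
  103  69]
 [ 66   0  13  10   7   0   9  16  25  27  22  21  15  19  19  25  38  92
  131 148]
 [ 49   7   5   8  13   6  11  11  21  24  23  16  17  16  19  21  18  18
   23  70]
 [ 34  11   7   0  10   7  10  11   6  11  20  17  18  25  20  18  23  18
   42  75]
 [ 70   6   0  10   2  10   5  10   2   8   4   3  17  15  18  22  18  16
   45  74]
 [ 74  42  25  10   7   2   5   1   3   8   3   6   0   8   1   1  13  23
   60  86]
 [ 84  77  58  33   4   3  13  19   6   4   8   0   7  17  28  36  48  73
   86  86]]
```

Request:
move_arm:
  targets:
    - [[1, -37, -70, 60, 0, 0, 0.2], [1, -37, -70, 112, 0, 0, 0.2], [1, -37, -70, 112, 0, 0, 0.2], [1, -37, -70, 140, 0, 0, 0.2], [1, -37, -70, 165, 0, 0, 0.2], [1, -37, -70, 180, 0, 0, 0.2], [1, -37, -70, 180, 0, 0, 0.2]]

```text
clock: 12.3
tool_pos: [0.6093, 0.2974, 0.0669]
eef_rot: [-0.618, 0.727, 0.195, 0.229]
contact_force: [-0.5, -0.6, 0.2]
opening: 1.002
finger_force: 0.0
```

```bash
python3 - <<'E'
from h import *
s=r.get_state();print(s['clock'],s['tool_pos'],s['q'].round(2),s['contact_force']);S=C0-.003*up-.07*Y;go(S-.012*n,RC)
E
```

```text
12.3 [0.60926562 0.29740185 0.06691426] [-0.02  0.95 -0.39  1.81 -0.97  0.3  -2.59] [-0.51635994 -0.60614612  0.18371241]
move [-0.9 -0.6  4.9] [-0.03 -0.02 -0.08]
```

Request:
move_arm:
  targets:
    - [[0, 0, 0, 2, 0, 0, 0], [0, 0, 0, 2, 0, 0, 0], [0, 0, 0, 2, 0, 0, 0], [0, 0, 0, 2, 0, 0, 0], [0, 0, 0, 2, 0, 0, 0], [0, 0, 0, 2, 0, 0, 0], [0, 0, 0, 2, 0, 0, 0], [0, 0, 0, 2, 0, 0, 0], [0, 0, 0, 2, 0, 0, 0]]

```text
clock: 13.42
tool_pos: [0.61, 0.2982, 0.0658]
eef_rot: [-0.617, 0.727, 0.194, 0.229]
contact_force: [-1.5, -1.5, 0.7]
opening: 0.267
finger_force: 25.0
```

```bash
python3 - <<'E'
from h import *
s=r.get_state();print(s['clock'],s['tool_pos'],s['opening'],s['finger_force'],s['contact_force']);print('y',(s['tool_pos']-C0)@Y)
E
```

```text
13.425 [0.6100024  0.29819407 0.06576295] 0.26721530594082044 25.000159260816872 [-1.53997714 -1.52266043  0.74729418]
y -0.07001341649418114
```

Request:
move_arm:
  targets:
    - [[0, 0, 6, 0, 0, 0, 0], [0, 0, 18, 0, 0, 0, 0], [0, 0, 32, 0, 0, 0, 0], [0, 0, 46, 0, 0, 0, 0], [0, 0, 60, 0, 0, 0, 0], [0, 0, 73, 0, 0, 0, 0], [0, 0, 84, 0, 0, 0, 0], [0, 0, 91, 0, 0, 0, 0], [0, 0, 91.3, 0, 0, 0, 0], [0, 0, 91.3, 0, 0, 0, 0]]

```text
clock: 14.68
tool_pos: [0.5258, 0.3113, 0.0679]
eef_rot: [-0.62, 0.726, 0.201, 0.218]
contact_force: [2.4, 16.3, -33.1]
opening: 0.269
finger_force: 25.0
```

```bash
python3 - <<'E'
from h import *
s=r.get_state();print(s['clock'],s['tool_pos'],s['opening'],s['finger_force'],s['contact_force']);q=s['tool_pos']-C0;print('y',q@Y,q@up,q@n)
sd=r.snapshot('side');
for C in(YEL,BLU): print([(a,p,b.tolist()) for a,p,b in blobs(sd,*C,(320,180,400,235),10)])
E
```

```text
14.675 [0.5258363  0.31125919 0.06794204] 0.26948442661858046 24.994430132210255 [  2.37595211  16.28438361 -33.10938078]
y 0.015158846485091367 -0.003023351041966141 -0.006499649122025423
[]
[(37, array([363.7 , 206.84]), [360, 201, 8, 12])]
```

```bash
python3 - <<'E'
from h import *
s=r.get_state();print(s['q'].round(3),s['qd'].round(3),s['contact_force'],s['moment']);R=Ro.from_quat(s['eef_rot']).as_matrix();print(Ro.from_matrix(RC.T@R).as_rotvec(degrees=True))
P=C0+.0213*Y-.003*up-.010*n;go(P,R);go(P,RC)
E
```

```text
[ 0.08   0.962 -0.648  2.018 -1.     0.042 -2.566] [-0.002  0.001 -0.    -0.003 -0.001  0.     0.   ] [  3.82391456  15.72044838 -32.80832238] [-1.49918494 -0.28623264 -0.27623551]
[-1.28387446  0.52527754  0.21678396]
move [-0.   6.1  3.6] [0. 0. 0.]
move [-0.   6.1  3.6] [ 1.28 -0.53 -0.22]
```

Joints 5 and 6 are at their limits here, so the arm stopped 6 mm short of the yellow mark. I'll open, then tilt the tool about the closing axis, which leaves the pads parallel to the grip, and let the closing pads centre the slider.

Request:
move_arm:
  targets:
    - [[0.8, 0, 0, 0, 0, 0, 0], [0.8, 0, 0, 0, 0, 0, 0], [0.8, 0, 0, 0, 0, 0, 0], [0.8, 5, 0, 0, 0, 3, 0], [0.8, 9, 2, 0, 0, 7, 0], [0.8, 9, 4, 0, 0, 8, 0], [0.8, 9, 6, 2, 0, 8, 0], [0.8, 9, 6, 3, 0, 8, 0]]

```text
clock: 15.72
tool_pos: [0.5215, 0.3008, 0.0607]
eef_rot: [-0.634, 0.737, 0.157, 0.174]
contact_force: [-0.3, 0.3, -0.2]
opening: 0.8
finger_force: 0.0
```

```bash
cat > st.py <<'E'
from h import *
s=r.get_state();print(s['clock'],s['q'].round(3),s['opening'],s['contact_force'].round(1),s['finger_force']);R=Ro.from_quat(s['eef_rot']).as_matrix();print('rot rel RC',Ro.from_matrix(RC.T@R).as_rotvec(degrees=True).round(1))
q=s['tool_pos']-C0;print('TCP y,up,n',q@Y,q@up,q@n);q=q-.037*R[:,2];print('tip y,up,n',q@Y,q@up,q@n);q=q-.019*R[:,2];print('grasp',q@Y,q@up,q@n)
E
python3 st.py
```

```text
15.725 [-0.12   0.878 -0.392  2.002 -1.     0.142 -2.654] 0.8004277666660393 [-0.3  0.3 -0.2] 0.0
rot rel RC [-1.   7.9 -0.3]
TCP y,up,n 0.017756878850470018 -0.016226183478323657 -0.006136677006468184
tip y,up,n 0.017149191443595176 -0.011122502503582637 0.03050657181138644
grasp 0.01683713574817296 -0.008501693354391302 0.049323375258392865
```

Request:
move_arm:
  targets:
    - [[0.8, 0, 2, 3, -1, 0, -3], [0.8, 0, 4, 3, -1, 0, -5], [0.8, 0, 4, 3, -1, 0, -5], [0.8, 0, 4, 3, -1, 0, -5]]

```text
clock: 16.23
tool_pos: [0.5181, 0.3033, 0.0585]
eef_rot: [-0.668, 0.707, 0.155, 0.175]
contact_force: [0.0, 0.2, 0.3]
opening: 0.804
finger_force: 0.0
```

```bash
python3 st.py
```

```text
16.225 [-0.128  0.883 -0.383  1.994 -0.954  0.162 -2.612] 0.8038309655499236 [0.  0.2 0.3] 0.0
rot rel RC [-2.3  7.9 -5.4]
TCP y,up,n 0.021547083175559038 -0.015907714286787528 -0.008993077930638783
tip y,up,n 0.020323731282539188 -0.0107595001890097 0.027628551062476726
grasp 0.019695523553691155 -0.008115822679340006 0.04643425243731983
```

Request:
move_arm:
  targets:
    - [[0.8, 0, 1.6, 0, 0, 0, 0], [0, 0, 1.6, 0, 0, 0, 0], [0, 0, 1.6, 0, 0, 0, 0], [0, 0, 1.6, 0, 0, 0, 0], [0, 0, 1.6, 0, 0, 0, 0], [0, 0, 1.6, 0, 0, 0, 0], [0, 0, 1.6, 0, 0, 0, 0], [0, 0, 1.6, 0, 0, 0, 0], [0, 0, 1.6, 0, 0, 0, 0]]
  newtons: 15

```text
clock: 17.35
tool_pos: [0.5167, 0.3038, 0.0587]
eef_rot: [-0.668, 0.707, 0.155, 0.175]
contact_force: [3.0, 2.1, 0.1]
opening: 0.281
finger_force: 14.7
```

```bash
python3 st.py
```

```text
17.35 [-0.125  0.883 -0.39   1.998 -0.955  0.156 -2.611] 0.2810847914079313 [3.  2.1 0.1] 14.710580323622935
rot rel RC [-2.3  7.9 -5.4]
TCP y,up,n 0.023015475401236475 -0.015581703267573441 -0.009014048280321402
tip y,up,n 0.02179808360834534 -0.010451723613855315 0.027610338074555894
grasp 0.021172936471455295 -0.007817409737621683 0.04641745539192532
```

Request:
move_arm:
  targets:
    - [[0.8, 0, 0, 0, 0, 0, 0], [0.8, 0, 0, 0, 0, 0, 0], [0.8, 0, 0, 0, 0, 0, 0], [0.8, 0, 0, 0, 0, 0, 0], [0.8, 0, 0, -40, 0, 0, 0], [0.8, 5, -5, -90, 0, -2, 3], [0.8, 20, -20, -150, 0, -6, 5], [0.8, 20, -23, -182, 2, -8, 5], [0.8, 20, -23, -182, 2, -8, 5], [0.8, 20, -23, -182, 2, -8, 5]]

```text
clock: 18.6
tool_pos: [0.5304, 0.203, 0.2113]
eef_rot: [-0.621, 0.723, 0.197, 0.228]
contact_force: [-0.1, -0.2, 0.2]
opening: 0.797
finger_force: 0.0
```

```bash
python3 st.py; cat > con.py <<'E'
from h import *
c=r.camera_info('wrist');w=r.snapshot('wrist');np.save('w4.npy',w)
def pl(u,v,h=0):
    o,d=ray('wrist',u,v,c);q=o+d*(((C0+h*n-o)@n)/(d@n))-C0;return (np.array([q@up,q@Y])*1000).round(1)
for C in(YEL,BLU): print([(a,p,b.tolist(),pl(*p)) for a,p,b in blobs(w,*C,(220,100,430,280),60)])
# white line: bright narrow pixels inside the dark grip
g=w.mean(2)
for h in(.055,):
  for upv in(-8,-4,0,4,8,12):
    best=[]
    for y in np.arange(-90,60,.5):
        u,v=proj('wrist',C0+upv/1e3*up+y/1e3*Y+h*n,c); 
        vals=[g[int(round(proj('wrist',C0+upv/1e3*up+(y+k)/1e3*Y+h*n,c)[1])),int(round(proj('wrist',C0+upv/1e3*up+(y+k)/1e3*Y+h*n,c)[0]))] for k in(-7,-5,0,5,7)]
        best.append((vals[2]-max(vals[0],vals[1],vals[3],vals[4]),y,round(u),round(v)))
    print(upv,max(best))
E
python3 con.py
```

```text
18.6 [ 0.06   0.621 -0.23   1.994 -0.942  0.575 -2.594] 0.7969827151336003 [-0.1 -0.2  0.2] 0.0
rot rel RC [-0.4 -0.1 -0.4]
TCP y,up,n -0.0066474289391394645 -0.007691335975628558 0.17183859273855454
tip y,up,n -0.00693253151943175 -0.007758758630542928 0.20883938635870247
grasp -0.007078935547149412 -0.0077933810749584165 0.22783979389337305
[(1020, array([352.43, 158.65]), [344, 128, 18, 71], array([-47.8,  20.8]))]
[(802, array([306.52, 158.51]), [300, 130, 14, 67], array([-47.7, -16.5]))]
-8 (np.float64(136.33333333333331), np.float64(21.0), 357, 223)
-4 (np.float64(136.33333333333331), np.float64(21.0), 357, 228)
0 (np.float64(137.0), np.float64(21.0), 357, 233)
4 (np.float64(132.33333333333334), np.float64(21.0), 357, 239)
8 (np.float64(131.0), np.float64(20.5), 356, 244)
12 (np.float64(131.66666666666666), np.float64(20.5), 356, 249)
```

Camera check: white line at y=21.0 mm and yellow mark at 20.8 mm. Now back to the rack.

```bash
python3 - <<'E'
from h import *
go([.44,-.08,.27],down(-.042)@Ro.from_euler('y',30,degrees=True).as_matrix())
E
```

```text
move [ 206.5   47.1 -217. ] [  -4.34   48.61 -100.3 ]
```

Request:
move_arm:
  targets:
    - [[1, 20, 20, -100, -0.4, 5, -10], [1, 70, 47, -150, -0.8, 10, -20], [1, 120, 47, -200, -4.3, 48.6, -100.3], [1, 206, 47, -217, -4.3, 48.6, -100.3], [1, 206, 47, -217, -4.3, 48.6, -100.3], [1, 206, 47, -217, -4.3, 48.6, -100.3], [1, 206, 47, -217, -4.3, 48.6, -100.3], [1, 206, 47, -217, -4.3, 48.6, -100.3], [1, 206, 47, -217, -4.3, 48.6, -100.3], [1, 206, 47, -217, -4.3, 48.6, -100.3]]

```text
clock: 19.9
tool_pos: [0.4402, -0.0796, 0.2783]
eef_rot: [0.97, -0.048, 0.238, -0.005]
contact_force: [18.0, 0.3, 8.9]
opening: 0.998
finger_force: 0.0
```

```bash
python3 - <<'E'
from h import *
s=r.get_state();print(s['clock'],s['tool_pos'],s['q'].round(2),s['qd'].round(2))
go([.535,-.1054,.124],down(-.042))
E
```

```text
19.9 [ 0.44024368 -0.07956881  0.27834712] [ 0.24  0.2  -0.16  2.43  0.12  0.04 -1.7 ] [ 0.05 -0.21 -0.16  0.27  1.78 -0.03 -0.52]
move [ 14.8  22.3 181. ] [ -1.2  -27.54  -3.18]
```

Request:
move_arm:
  targets:
    - [[1, 15, 22, 60, -1.2, -27.5, -3.2], [1, 15, 22, 120, -1.2, -27.5, -3.2], [1, 15, 22, 160, -1.2, -27.5, -3.2], [1, 15, 22, 170, -1.2, -27.5, -3.2], [1, 15, 22, 170, -1.2, -27.5, -3.2], [1, 15, 22, 170, -1.2, -27.5, -3.2]]

```text
clock: 20.65
tool_pos: [0.5304, -0.1078, 0.1365]
eef_rot: [1.0, -0.025, 0.002, -0.0]
contact_force: [-0.8, -0.1, -0.3]
opening: 0.998
finger_force: 0.0
```

```bash
python3 - <<'E'
from h import *
s=r.get_state();print(s['clock'],s['tool_pos'],s['q'].round(2),s['contact_force'])
c=r.camera_info('wrist');w=r.snapshot('wrist')
for C in(YEL,BLU): print([(a,p,onz('wrist',*p,.096,c).round(4)) for a,p,b in blobs(w,*C,(100,0,640,300),60)])
go([.5355,-.1054,.034],down(-.042))
E
```

```text
20.65 [ 0.53037659 -0.1078185   0.1364974 ] [ 0.21  0.67 -0.16  1.89  0.17  0.59 -1.68] [-0.7743045  -0.14819243 -0.29742698]
[(1200, array([384.45,  49.9 ]), array([ 0.6336, -0.1444,  0.096 ]))]
[(449, array([236.1 ,   5.98]), array([ 0.6559, -0.0756,  0.096 ]))]
move [  4.2  -2.8 102.9] [-0.05 -0.29 -0.49]
```

Yellow cap has not moved. Descend and grasp.

Request:
move_arm:
  targets:
    - [[1, 4, -2.5, 45, 0, -0.3, -0.5], [1, 4, -2.5, 85, 0, -0.3, -0.5], [1, 4, -2.5, 103, 0, -0.3, -0.5], [0, 4, -2.5, 103, 0, -0.3, -0.5], [0, 4, -2.5, 103, 0, -0.3, -0.5], [0, 4, -2.5, 103, 0, -0.3, -0.5], [0, 4, -2.5, 103, 0, -0.3, -0.5], [0, 4, -2.5, 103, 0, -0.3, -0.5], [0, 4, -2.5, 103, 0, -0.3, -0.5], [0, 4, -2.5, 103, 0, -0.3, -0.5]]
  newtons: 25

```text
clock: 21.95
tool_pos: [0.536, -0.1056, 0.0325]
eef_rot: [1.0, -0.021, -0.001, -0.001]
contact_force: [-0.4, -0.1, 0.7]
opening: 0.268
finger_force: 25.0
```

```bash
python3 - <<'E'
from h import *
s=r.get_state();print(s['clock'],s['tool_pos'],s['opening'],s['finger_force'],s['contact_force'])
go(s['tool_pos']+[-.0271,-.0705,0],Ro.from_quat(s['eef_rot']).as_matrix())
E
```

```text
21.95 [ 0.53603813 -0.10563742  0.0325286 ] 0.26800348906849086 24.999481039121747 [-0.39785657 -0.06070178  0.73669411]
move [-24.1  71.6  -0.1] [0. 0. 0.]
```

Request:
move_arm:
  targets:
    - [[0, -2, 6, 0, 0, 0, 0], [0, -6, 18, 0, 0, 0, 0], [0, -10, 30, 0, 0, 0, 0], [0, -14, 42, 0, 0, 0, 0], [0, -18, 54, 0, 0, 0, 0], [0, -22, 65, 0, 0, 0, 0], [0, -24, 71, 0, 0, 0, 0], [0, -24, 71.7, 0, 0, 0, 0], [0, -24, 71.7, 0, 0, 0, 0], [0, -24, 71.7, 0, 0, 0, 0]]

```text
clock: 23.2
tool_pos: [0.5083, -0.1766, 0.0325]
eef_rot: [1.0, -0.021, -0.001, -0.0]
contact_force: [-0.3, -1.4, 2.0]
opening: 0.269
finger_force: 25.0
```

```bash
python3 - <<'E'
from h import *
s=r.get_state();print(s['clock'],s['tool_pos'],s['opening'],s['finger_force'],s['contact_force'])
E
```

```text
23.2 [ 0.50832453 -0.17655563  0.03254271] 0.2688023433998951 24.99856750946492 [-0.2817534  -1.39559054  2.04780652]
```

Request:
move_arm:
  targets:
    - [[1, 0, 0, 0, 0, 0, 0], [1, 0, 0, 0, 0, 0, 0], [1, 0, 0, 0, 0, 0, 0], [1, 0, 0, 0, 0, 0, 0], [1, 0, 0, -40, 0, 0, 0], [1, 0, 0, -90, 0, 0, 0]]

```text
clock: 23.95
tool_pos: [0.5083, -0.176, 0.1227]
eef_rot: [1.0, -0.021, -0.002, -0.001]
contact_force: [0.2, -1.0, -0.7]
opening: 0.927
finger_force: 0.0
```

```bash
python3 - <<'E'
from h import *
s=r.get_state();print(s['clock'],s['tool_pos'],s['opening'])
go([.42,-.15,.27],down(-.042)@Ro.from_euler('y',30,degrees=True).as_matrix())
E
```

```text
23.95 [ 0.5082624  -0.17601488  0.12266448] 0.9265904417959729
move [ -89.9  -22.6 -146.9] [-1.200e-01  3.023e+01 -1.000e-02]
```

Request:
move_arm:
  targets:
    - [[1, -90, -23, -147, 0, 30, 0], [1, -90, -23, -147, 0, 30, 0], [1, -90, -23, -147, 0, 30, 0], [1, -90, -23, -147, 0, 30, 0], [1, -90, -23, -147, 0, 30, 0]]

```text
clock: 24.58
tool_pos: [0.4237, -0.1561, 0.2704]
eef_rot: [0.969, -0.023, 0.246, 0.006]
contact_force: [0.4, 0.7, -0.6]
opening: 0.997
finger_force: 0.0
```

```bash
python3 - <<'E'
from h import *
s=r.get_state();print(s['clock'],s['tool_pos'])
c=r.camera_info('wrist');w=r.snapshot('wrist')
for C in(YEL,BLU): print([(a,p,onz('wrist',*p,.096,c).round(4),b.tolist()) for a,p,b in blobs(w,*C,(150,0,440,300),60)])
p=proj('wrist',[.6332,-.146,.108],c);print(p);u,v=p.round().astype(int)
g=w.mean(2).astype(int);print(g[v-22:v+8:2,u-12:u+13:2])
go(C0+.17*n-.04*up,RC)
E
```

```text
24.575 [ 0.42367715 -0.15614952  0.27038468]
[(366, array([373.89, 108.27]), array([ 0.6061, -0.2168,  0.096 ]), [363, 98, 22, 21])]
[(228, array([298.41,  87.08]), array([ 0.6313, -0.1467,  0.096 ]), [289, 79, 19, 16])]
[296.97774802  78.04057025]
[[159 160 142  82  57  56  74  98 101 101 101 101 115]
 [160 161 151  95  54  56  83 110 113 112 111 111 128]
 [155 155 149 103  58  56  87 116 107  93  91  93 104]
 [137 136 136 106  59  55  87 115 100  69  66  69  82]
 [133 135 135 114  64  56  90 116 101  68  65  68  82]
 [135 136 135 120  70  55  88 117 100  69  65  64  82]
 [135 135 136 123  75  57  90 117 100  69  65  66  84]
 [135 136 137 126  85  55  92 117 100  69  66  67  83]
 [135 136 138 129  96  59  92 116  98  68  65  67  83]
 [136 136 137 129 100  61  88 113  93  68  67  66  82]
 [151 151 150 142 105  63  73  89  82  71  67  67  80]
 [160 160 154 128  87  70  72  73  76  76  79  71  79]
 [159 156 135  94  76  75  77  76  76  84  96  88  80]
 [161 153 120  98  85  76  76  81  86  98 103  97  82]
 [158 144 109 100  98  88  85  97 102 102 106 102  88]]
move [  34.  -338.9  108. ] [  5.76 -47.15 100.41]
```

Yellow's position puts the blue cap at (0.6333, −0.146), matching the needle. Back to the console.

```bash
python3 - <<'E'
from h import *
RT=RC@Ro.from_rotvec([-2.3,7.9,-5.4],degrees=True).as_matrix()
T=C0+.0230*Y-.0156*up-.009*n
P=T-.12*RT[:,2];print(P,T);go(P,RT)
E
```

```text
[0.51193509 0.24936639 0.1655458 ] [0.51667795 0.30375867 0.05867904]
move [  12.  -408.8  125.4] [ -0.47 -42.44  93.64]
```

```bash
python3 - <<'E'
from h import *
RT=RC@Ro.from_rotvec([-2.3,7.9,-5.4],degrees=True).as_matrix()
T=C0+.0230*Y-.0156*up-.009*n
go(T-.2*RT[:,2],RT)
E
```

```text
move [  44.6 -372.4   62. ] [ -0.47 -42.44  93.64]
```

Request:
move_arm:
  targets:
    - [[0.8, 44, -372, 62, -0.5, -42.4, 93.6], [0.8, 44, -372, 62, -0.5, -42.4, 93.6], [0.8, 44, -372, 62, -0.5, -42.4, 93.6], [0.8, 44, -372, 62, -0.5, -42.4, 93.6], [0.8, 44, -372, 62, -0.5, -42.4, 93.6], [0.8, 44, -372, 62, -0.5, -42.4, 93.6], [0.8, 44, -372, 62, -0.5, -42.4, 93.6], [0.8, 44, -372, 62, -0.5, -42.4, 93.6], [0.8, 44, -372, 62, -0.5, -42.4, 93.6], [0.8, 44, -372, 62, -0.5, -42.4, 93.6]]

```text
clock: 25.88
tool_pos: [0.5105, 0.214, 0.2368]
eef_rot: [-0.667, 0.707, 0.157, 0.177]
contact_force: [-0.9, 0.0, 0.3]
opening: 0.803
finger_force: 0.0
```

```bash
python3 st.py; python3 - <<'E'
from h import *
RT=RC@Ro.from_rotvec([-2.3,7.9,-5.4],degrees=True).as_matrix()
T=C0+.0230*Y-.0156*up-.009*n
go(T-.08*RT[:,2],RT);go(T,RT)
E
```

```text
25.875 [-0.313  0.541  0.194  1.96  -0.901  0.748 -2.641] 0.8026331444963569 [-0.9  0.   0.3] 0.0
rot rel RC [-2.3  7.6 -5.2]
TCP y,up,n 0.014730106791436612 0.013222839272632583 0.1882886276485793
tip y,up,n 0.013502035145087798 0.018167255384003322 0.22493817057188675
grasp 0.012871403759124898 0.02070627987362615 0.24375820612709873
move [  1.6   1.8 119.5] [-0.05  0.31 -0.16]
move [  2.    1.8 199.5] [-0.05  0.31 -0.16]
```

Request:
move_arm:
  targets:
    - [[0.8, 2, 2, 50, 0, 0.3, -0.1], [0.8, 2, 2, 100, 0, 0.3, -0.1], [0.8, 2, 2, 130, 0, 0.3, -0.1], [0.8, 2, 2, 160, 0, 0.3, -0.1], [0.8, 2, 2, 185, 0, 0.3, -0.1], [0.8, 2, 2, 198, 0, 0.3, -0.1], [0.8, 2, 2, 198, 0, 0.3, -0.1]]

```text
clock: 26.75
tool_pos: [0.5147, 0.3014, 0.0587]
eef_rot: [-0.669, 0.706, 0.154, 0.173]
contact_force: [-0.3, -0.2, -0.0]
opening: 0.803
finger_force: 0.0
```

```bash
python3 st.py
```

```text
26.75 [-0.135  0.878 -0.371  2.001 -0.985  0.167 -2.581] 0.8031210623705004 [-0.3 -0.2 -0. ] 0.0
rot rel RC [-2.4  8.2 -5.5]
TCP y,up,n 0.02457475038248947 -0.017814579867604697 -0.007471122249919065
tip y,up,n 0.023275794244389986 -0.012494340714016141 0.029123305693722908
grasp 0.022608762714014574 -0.009762326013524714 0.047915038962079604
```

Request:
move_arm:
  targets:
    - [[0, -1, -1, 1, 0, 0, 0], [0, -1, -1, 1, 0, 0, 0], [0, -1, -1, 1, 0, 0, 0], [0, -1, -1, 1, 0, 0, 0], [0, -1, -1, 1, 0, 0, 0], [0, -1, -1, 1, 0, 0, 0], [0, -1, -1, 1, 0, 0, 0], [0, -1, -1, 1, 0, 0, 0], [0, -1, -1, 1, 0, 0, 0]]
  newtons: 15

```text
clock: 27.88
tool_pos: [0.5163, 0.3023, 0.059]
eef_rot: [-0.669, 0.706, 0.154, 0.173]
contact_force: [0.5, -0.8, 2.5]
opening: 0.28
finger_force: 14.8
```

```bash
python3 st.py; python3 - <<'E'
from h import *
s=r.get_state();R=Ro.from_quat(s['eef_rot']).as_matrix();g=(s['tool_pos']-.056*R[:,2]-C0)@Y
go(s['tool_pos']+(-.0167-g)*Y,R)
E
```

```text
27.875 [-0.138  0.878 -0.368  1.998 -0.983  0.169 -2.584] 0.2796877015056113 [ 0.5 -0.8  2.5] 14.776576717118246
rot rel RC [-2.3  8.2 -5.5]
TCP y,up,n 0.023106332285860016 -0.016634317799065355 -0.007920981591626415
tip y,up,n 0.021865993964459637 -0.01131974291054742 0.028676303260444604
grasp 0.021229063475091875 -0.008590636886713885 0.04746950358988648
move [  3.8 -37.7  -1.3] [0. 0. 0.]
```

Request:
move_arm:
  targets:
    - [[0, 0.4, -4, -0.1, 0, 0, 0], [0, 1.2, -12, -0.4, 0, 0, 0], [0, 2.1, -21, -0.7, 0, 0, 0], [0, 3, -30, -1, 0, 0, 0], [0, 3.6, -36, -1.3, 0, 0, 0], [0, 3.8, -37.7, -1.3, 0, 0, 0], [0, 3.8, -37.7, -1.3, 0, 0, 0], [0, 3.8, -37.7, -1.3, 0, 0, 0]]

```text
clock: 28.88
tool_pos: [0.5537, 0.2961, 0.059]
eef_rot: [-0.669, 0.706, 0.154, 0.173]
contact_force: [-0.2, -3.0, 4.8]
opening: 0.277
finger_force: 14.8
```

```bash
python3 st.py
```

```text
28.875 [-0.19   0.884 -0.229  1.898 -0.96   0.307 -2.601] 0.2767831637519547 [-0.2 -3.   4.8] 14.758573568329965
rot rel RC [-2.3  8.2 -5.5]
TCP y,up,n -0.014803389504920359 -0.01674445434221345 -0.007844436886263118
tip y,up,n -0.01604349755734182 -0.011425663132518344 0.028752243237583245
grasp -0.016680309800477165 -0.00869439197078303 0.04754513303090975
```

Release and retreat to look.

Request:
move_arm:
  targets:
    - [[0.8, 0, 0, 0, 0, 0, 0], [0.8, 0, 0, 0, 0, 0, 0], [0.8, 0, 0, 0, 0, 0, 0], [0.8, 0, 0, 0, 0, 0, 0], [0.8, 0, 0, -40, 0, 0, 0], [0.8, 5, 5, -90, 0, -2, 3], [0.8, 20, 10, -150, 0, -6, 5], [0.8, 20, 14, -182, 2, -8, 5], [0.8, 20, 14, -182, 2, -8, 5], [0.8, 20, 14, -182, 2, -8, 5]]

```text
clock: 30.12
tool_pos: [0.5314, 0.1986, 0.2117]
eef_rot: [-0.623, 0.723, 0.196, 0.226]
contact_force: [0.4, 0.1, 0.1]
opening: 0.799
finger_force: 0.0
```

```bash
python3 con.py; python3 - <<'E'
from h import *
s=r.get_state();print(s['clock'],s['contact_force'],s['qd'].round(2))
t=r.snapshot('top')
for C in(YEL,BLU): print([(a,p,onz('top',*p,.096).round(4)) for a,p,b in blobs(t,*C,(350,180,430,280),10)])
E
```

```text
[(1001, array([354.38, 163.6 ]), [346, 133, 18, 70], array([-47.5,  21. ]))]
[(400, array([309.17, 149.79]), [302, 135, 15, 38], array([-58.4, -16.2]))]
-8 (np.float64(136.66666666666666), np.float64(-17.0), 307, 227)
-4 (np.float64(134.0), np.float64(-17.0), 307, 232)
0 (np.float64(131.0), np.float64(-17.0), 307, 237)
4 (np.float64(131.0), np.float64(-17.0), 307, 242)
8 (np.float64(127.33333333333333), np.float64(-17.0), 307, 248)
12 (np.float64(130.33333333333331), np.float64(-17.0), 307, 253)
30.175 [ 0.49530434  0.37186267 -0.56605394] [-0.01  0.01 -0.   -0.   -0.   -0.    0.  ]
[(57, array([416.79, 220.33]), array([ 0.6052, -0.2156,  0.096 ]))]
[(55, array([386.33, 209.96]), array([ 0.6303, -0.1432,  0.096 ]))]
```

```bash
python3 -c "
from plant import r
print(r.finish_job())"
```

```text
the job is handed in; nothing more can be done
None
```

I dosed yellow then blue and handed the job in at about 30 s of the 72 s allowed, but I have not seen the verdict; by my last camera checks the blue cap was about 1 mm from the needle, the white line was within 1 mm of the blue mark, and the gripper was clear.

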